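# Make up two weld kits in bench trays

### The job

Make up the two weld kits. In the three-bay tray stand the tall slim square tube in the middle bay and put one angle bracket, standing on its foot, in each end bay; in the two-bay tray put the short wide square tube in one bay and the round collar in the other, either way round, all standing as they do now and fully down on the tray's floor. Leave the clamp, the jar and the grinding discs where they are.

Things in the scene. Friction and masses are not known exactly. Their poses are not given: they have to be found in the camera images.
- angle_a: Aluminium angle bracket, one of an identical pair (A), L-section: flat foot 50 (x) x 45 (y) x 8 mm, and an upright leg 8 mm thick, 45 mm wide (y), that rises to 50 mm above the underside and stands on the -x edge of the foot (its middle plane at x = -21 mm). About 90 g. Origin: centre of the underside of the foot; z up. Random yaw.
- angle_b: Aluminium angle bracket, one of an identical pair (B), L-section: flat foot 50 (x) x 45 (y) x 8 mm, and an upright leg 8 mm thick, 45 mm wide (y), that rises to 50 mm above the underside and stands on the -x edge of the foot (its middle plane at x = -21 mm). About 90 g. Origin: centre of the underside of the foot; z up. Random yaw.
- tall_tube: Tall slim offcut of steel square tube standing upright, 30 x 30 mm outside, 70 mm tall, 4 mm wall, open at both ends, about 200 g. Origin: centre of the underside; z up along the tube, x and y square to its faces. Random yaw.
- short_tube: Short wide offcut of steel square tube standing upright, 40 x 40 mm outside, 40 mm tall, 4 mm wall, open at both ends, about 180 g. Origin: centre of the underside; z up along the tube, x and y square to its faces. Random yaw.
- collar: Round steel collar standing on its flat face: outside diameter 44 mm, bore 26 mm, 36 mm tall, about 280 g. Origin: centre of the underside; z up along the bore.
- tray3: Fixed grey sheet-metal tray, 222 x 84 mm, 12 mm high, walls, dividers and floor 3 mm thick; its three square-ish bays lie in a row along its x axis, each 70 mm (x) x 78 mm (y) inside, bay centres at x = -73, 0 and +73 mm, y = 0. Origin: centre of the underside, on the bench; z up.
- tray2: Fixed grey sheet-metal tray, 149 x 84 mm, 12 mm high, walls, dividers and floor 3 mm thick; its two square-ish bays lie in a row along its x axis, each 70 mm (x) x 78 mm (y) inside, bay centres at x = -36.5 and +36.5 mm, y = 0. Origin: centre of the underside, on the bench; z up.
- clamp: Bystander: small blue G-clamp lying flat, about 45 x 60 mm, 14 mm high, loose; stays where it is. Origin: underside, middle of the frame.
- jar: Bystander: closed grey screw-top jar with a steel lid, 46 mm across, 60 mm tall, loose; stays where it is. Origin: centre of the underside.
- discs: Bystander: stack of brown grinding discs, 64 mm across, 14 mm high, loose; stays where it is. Origin: centre of the underside.
Not all that is in view belongs to the job. What is shaped like the short_tube but orange or turquoise is not meant.

How it is judged:
At the end, for the whole second after the job is handed in: Tall tube in the middle bay and one bracket in each end bay of the three-bay tray; short tube and collar one in each bay of the other; each within 24 mm of its bay centre along the tray, 26 mm across, within 2.5 mm of the floor and 0.08 rad of upright, released and at rest (x of tall_tube in the frame of tray3 between -0.024 and 0.024 m and y of tall_tube in the frame of tray3 between -0.026 and 0.026 m and z of tall_tube in the frame of tray3 below 0.0055 m and angle between tall_tube's own z axis and vertical below 0.08 rad and (((x of angle_a in the frame of tray3 between -0.097 and -0.049 m and y of angle_a in the frame of tray3 between -0.026 and 0.026 m and z of angle_a in the frame of tray3 below 0.0055 m and angle between angle_a's own z axis and vertical below 0.08 rad) and (x of angle_b in the frame of tray3 between 0.049 and 0.097 m and y of angle_b in the frame of tray3 between -0.026 and 0.026 m and z of angle_b in the frame of tray3 below 0.0055 m and angle between angle_b's own z axis and vertical below 0.08 rad)) or ((x of angle_b in the frame of tray3 between -0.097 and -0.049 m and y of angle_b in the frame of tray3 between -0.026 and 0.026 m and z of angle_b in the frame of tray3 below 0.0055 m and angle between angle_b's own z axis and vertical below 0.08 rad) and (x of angle_a in the frame of tray3 between 0.049 and 0.097 m and y of angle_a in the frame of tray3 between -0.026 and 0.026 m and z of angle_a in the frame of tray3 below 0.0055 m and angle between angle_a's own z axis and vertical below 0.08 rad))) and (((x of short_tube in the frame of tray2 between -0.0605 and -0.0125 m and y of short_tube in the frame of tray2 between -0.026 and 0.026 m and z of short_tube in the frame of tray2 below 0.0055 m and angle between short_tube's own z axis and vertical below 0.08 rad) and (x of collar in the frame of tray2 between 0.0125 and 0.0605 m and y of collar in the frame of tray2 between -0.026 and 0.026 m and z of collar in the frame of tray2 below 0.0055 m and angle between collar's own z axis and vertical below 0.08 rad)) or ((x of collar in the frame of tray2 between -0.0605 and -0.0125 m and y of collar in the frame of tray2 between -0.026 and 0.026 m and z of collar in the frame of tray2 below 0.0055 m and angle between collar's own z axis and vertical below 0.08 rad) and (x of short_tube in the frame of tray2 between 0.0125 and 0.0605 m and y of short_tube in the frame of tray2 between -0.026 and 0.026 m and z of short_tube in the frame of tray2 below 0.0055 m and angle between short_tube's own z axis and vertical below 0.08 rad))) and linear speed of each of angle_a, angle_b, tall_tube, short_tube, collar below 0.01 m/s and contact force between the fingers and angle_a below 0.1 N and contact force between the fingers and angle_b below 0.1 N and contact force between the fingers and tall_tube below 0.1 N and contact force between the fingers and short_tube below 0.1 N and contact force between the fingers and collar below 0.1 N); the robot touches nothing.
It fails at once if the clamp is pushed more than 20 mm from its place (distance of clamp from where it was at the start of the episode above 0.02 m).
It fails at once if the jar is pushed more than 20 mm from its place (distance of jar from where it was at the start of the episode above 0.02 m).
It fails at once if the disc stack is pushed more than 20 mm from its place (distance of discs from where it was at the start of the episode above 0.02 m).
It also fails if it takes over 131 s, if anything falls off the work surface, if the arm or the gripper's body presses on something with over 40 N, if the wrist force passes 120 N, or if a joint passes its speed limit or range.

### The arm

A 6-joint arm with a two-finger parallel gripper is mounted at the origin on the work surface. World frame = base frame: x ahead of the robot, y to its left, z up, the work surface at z = 0. Lengths are in m, angles in rad, forces in N, time in s.
With the tool pointing down it reaches from about 0.25 to 0.775 m from the base axis. Payload 8.9 kg.
Tool frame: the origin (TCP) lies at the very end of the fingers, on their centre line; the grasp point (between the pads) lies 19 mm behind it (robot.grasp_offset is the distance from the TCP to the grasp point, in m); z points along the fingers, y is the direction in which the jaws open and shut (so a half turn about z gives the same grasp; the last joint's range is limited). The gripper opens to 85 mm and grips with 20 to 120 N. Pads are 22 mm wide; open, the fingers measure 114 mm over their backs; the gripper's body (76 mm by 85 mm) begins 54 mm behind the grasp point. The pads swing forward as they close: fully open they stand 13 mm farther back than shut.
Start: joints at [1.053, 0.291, -0.153, 1.127, 0, 1.431], TCP at [0.194, 0.488, 0.231] pointing down, gripper open.
Joint ranges: [-2.52, 2.52], [-0.91, 1.74], [-1.3, 1.37], [-1.96, 2.02], [-1.52, 1.47], [-3.14, 3.14]. Speed limits (rad/s): [2.22, 2.22, 2.79, 3.14, 3.14, 3.14].

### API

Orientations are given as a unit quaternion [w, x, y, z].
In Python, from bench import sensors, imaging, workorder, robot gives the robot as it stands.
- The arm moves only by the tool arm_command, never from a script. Its argument "commands" is a list of rows, each a list of 2 entries, a list of its own where there are three numbers: the shift along the tool's x, y, z in mm, then the turn about the tool's z in rad. In form: [[[tx, ty, tz], twist], ...]. A call has 1 to 5 rows; each row shifts and turns the pose as measured when the row begins, along the tool's axes as they then stand; what a row does not reach is not made up. A row lasts 1/8 s, in which the tool goes at most 62.5 mm and 10.7 degrees, less where a joint would pass 70% of its speed; a pose out of reach is approached as far as the arm can. A call is refused whole if a number of a shift passes 62.5 or a number of a turn 0.188, either way. A call with a gripper value outside its range is refused whole. "claw" is the opening, from -1 (shut) to 1 (fully open), set as the call begins (left out, the last holds). The fingers move at their own pace and stop on an object; "squeeze" is the grip in N (left out, the last holds). Time passes only in rows, so rows that do not move let the fingers close. It gives the time, the measured TCP pose, the force and the opening at its end, in the units of the state.
- sensors.read_state(): the state, without advancing time (a new reading comes with each control period).
- imaging.grab_frame(name): name is "side" or "top"; returns a dict with "image" (480x640x3 uint8, red, green, blue), "intrinsics" (3x3 intrinsics, pixels), "R" (3x3) and "t" (3): a world point X has camera coordinates R X + t. Camera axes: x right, y down, z forward; pixel columns grow to the right and rows downward; lengths in m; the calibration is good to about 2 mm. A picture is of the moment at which its call begins. There is no depth.
- workorder.sign_off(): hands the job in, once; it reports no verdict.
The state is a dict: "time_s": time; "q": joint angles; "joint_velocities": joint speeds; "joint_efforts": joint torques, N m; "position": TCP position; "ee_rot": TCP orientation; "wrist_force": force on the tool from outside, world axes, zero at the start; "torque": the same for the moment, N m; "gripper_width": finger opening in m.
Only numpy, scipy, OpenCV 4.12 (cv2) and the standard library are available. Lean on these libraries where they do the work, as an engineer would, in place of code of your own. Each camera call takes 0.05 s, during which the arm holds its last target. There are 200 camera calls.

## Working session

There is one attempt and no reset: what is moved stays moved. The work goes in short steps, Python scripts to look and compute and a tool call to move; the robot and the scene stay as the last step left them, time stands still between calls to the robot, and variables do not carry over. Pictures are saved under pics/ and viewed, about 12 in all and at most 16, crops included, and the job is handed in when it is done.

Besides the shell and the picture viewer there is one more tool, called after "Emit:" by a JSON object that holds its "api" and its "payload". arm_command: Moves the arm, as the interface text tells. Its arguments: {"type":"object","properties":{"commands":{"type":"array"},"claw":{"type":"number"},"squeeze":{"type":"number"}},"required":["commands"]}

```bash
mkdir -p pics; ls; python3 - <<'E'
from bench import sensors, imaging
import cv2,pickle
for n in ("top","side"):
    f=imaging.grab_frame(n); cv2.imwrite(f"pics/{n}0.png",f["image"][:,:,::-1]); pickle.dump(f,open(f"{n}0.pkl","wb"))
    print(n,f["intrinsics"],f["R"],f["t"])
print(sensors.read_state())
E
```

```text
pics
top [[511.54398128   0.         329.81022438]
 [  0.         511.54398128 242.99136818]
 [  0.           0.           1.        ]] [[-0.01877119 -0.99981199  0.00486104]
 [-0.98145305  0.01749834 -0.19090239]
 [ 0.19078144 -0.00835434 -0.98159699]] [-0.00289859  0.46271101  0.98171513]
side [[516.16861352   0.         325.32526136]
 [  0.         516.16861352 240.89105286]
 [  0.           0.           1.        ]] [[ 0.96545027 -0.25961701 -0.02246728]
 [-0.18538238 -0.62367316 -0.75938473]
 [ 0.18313696  0.73731323 -0.65025384]] [-0.44938342  0.1169551   0.74965916]
{'time_s': 0.1, 'q': array([ 1.05268978e+00,  2.91199740e-01, -1.54046608e-01,  1.12670829e+00,
       -1.27408878e-05,  1.43149197e+00]), 'joint_velocities': array([ 0.00055757, -0.00012459,  0.00311107, -0.00149055,  0.00168515,
        0.0011037 ]), 'joint_efforts': array([ 1.87424659e-03, -5.37977457e+01,  3.31919003e+01,  9.26454464e-03,
       -1.85588569e-04,  1.08764795e-05]), 'position': array([0.1939545 , 0.48743517, 0.2308039 ]), 'ee_rot': array([-1.80933201e-04,  1.88270703e-01,  9.82117003e-01, -5.50206729e-04]), 'wrist_force': array([ 0.26652348, -0.63583005, -0.12496299]), 'torque': array([-0.01604425,  0.03766064, -0.00311955]), 'gripper_width': 0.08535659155066025}
```

View pics/top0.png

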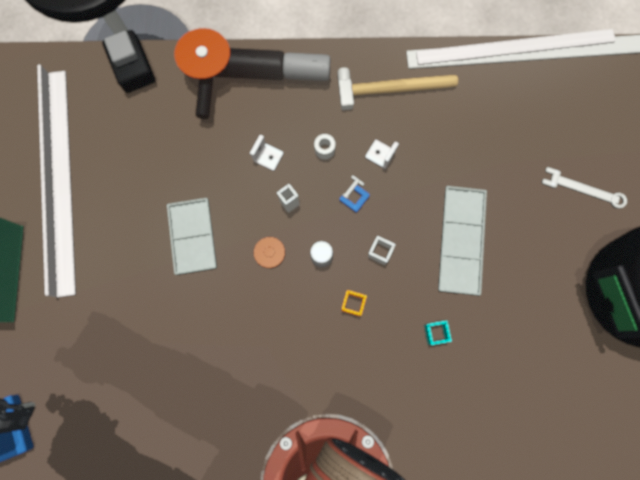

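View pics/side0.png

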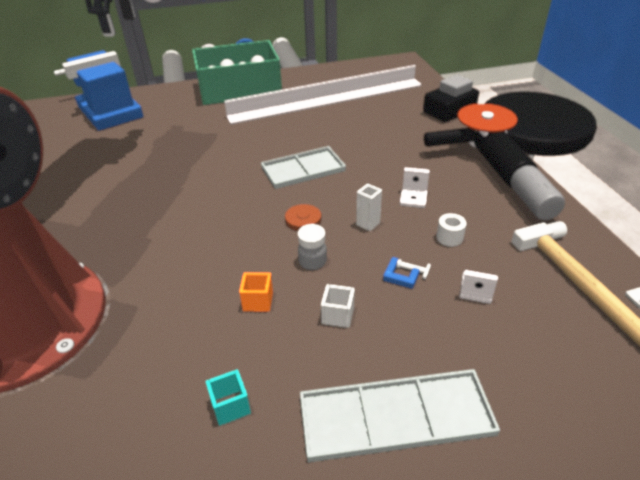

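The top view shows brackets at about (268,153) and (380,153), collar (325,146), tall tube (288,197), clamp (354,196), discs (269,252), jar (321,252), tray2 (191,236) and tray3 (463,240). Short-tube candidates are steel grey (381,250), orange (354,303) and turquoise (438,333). Grey is the one meant, since orange and turquoise are ruled out. I'll confirm it in enlarged crops.

```bash
cat > h.py <<'E'
import numpy as np,pickle,cv2
def ray(f,uv,z):
    K,R,t=f["intrinsics"],f["R"],f["t"]
    d=R.T@np.linalg.solve(K,[uv[0],uv[1],1.]); c=-R.T@t
    return c+d*(z-c[2])/d[2]
def proj(f,X):
    p=f["intrinsics"]@(f["R"]@np.asarray(X,float)+f["t"]); return p[:2]/p[2]
def crop(f,u0,v0,w,h,s,name):
    c=cv2.resize(np.ascontiguousarray(f["image"][v0:v0+h,u0:u0+w,::-1]),None,fx=s,fy=s,interpolation=cv2.INTER_CUBIC)
    for u in range(-(-u0//10)*10,u0+w,10):
        x=int((u-u0+.5)*s); cv2.line(c,(x,0),(x,5 if u%50 else 14),(0,255,255),1)
        if u%20==0: cv2.putText(c,str(u),(x-10,24),0,.35,(0,255,255),1)
    for v in range(-(-v0//10)*10,v0+h,10):
        y=int((v-v0+.5)*s); cv2.line(c,(0,y),(5,y),(0,255,255),1)
        if v%20==0: cv2.putText(c,str(v),(8,y+4),0,.35,(0,255,255),1)
    cv2.imwrite(name,c)
def load(n): return pickle.load(open(n,"rb"))
E
python3 - <<'E'
from h import *
t=load("top0.pkl"); crop(t,240,128,165,120,4.8,"pics/c1.png")
a=cv2.resize(t["image"],None,fx=1,fy=1)
crop(t,335,180,160,124,4.8,"pics/c2.png")
E
```

```text
(no output)
```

View pics/c1.png

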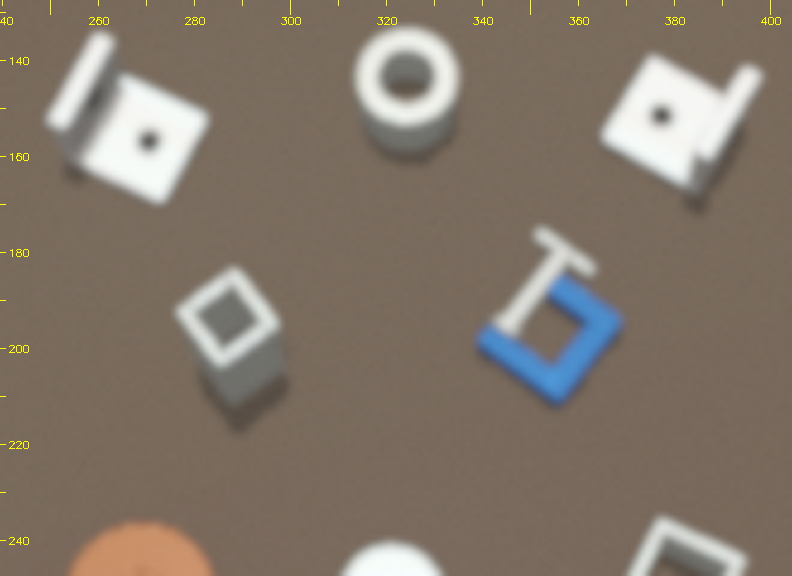

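View pics/c2.png

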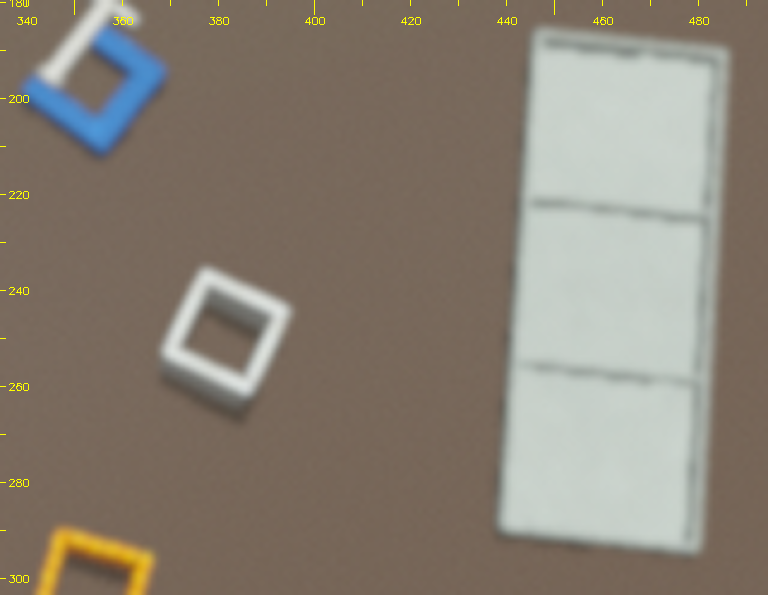

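The crops confirm the grey short tube: top face centre at about (382,249), bare steel and square, with the orange one below it. Next I'll compute poses, with tray2 by contour.

```bash
python3 - <<'E'
from h import *
t=load("top0.pkl")
c=lambda P,u0,v0,z:np.array([ray(t,(u0+x/4.8-.5,v0+y/4.8-.5),z)[:2] for x,y in P])
def rep(n,Q):
    d=[Q[(i+1)%len(Q)]-Q[i] for i in range(len(Q))]
    print(n,"ctr",Q.mean(0).round(4),"edges",[(round(1e3*np.hypot(*e),1),round(np.degrees(np.arctan2(e[1],e[0])),1)) for e in d])
rep("tall",c([(235,267),(280,324),(222,368),(177,312)],240,128,.07))
rep("short",c([(207,266),(292,310),(247,398),(162,353)],335,180,.04))
rep("tray3",c([(535,26),(729,48),(702,553),(498,530)],335,180,.012))
rep("L leg",c([(97,31),(115,42),(67,130),(47,120)],240,128,.05))
rep("L footedge",c([(210,118),(162,204)],240,128,.008))
rep("R leg",c([(747,65),(764,75),(712,158),(696,152)],240,128,.05))
rep("R footedge",c([(653,53),(600,136)],240,128,.008))
print("hole L",c([(149,141)],240,128,.008),"hole R",c([(661,116)],240,128,.008))
rep("collar",c([(407,25),(460,77),(407,128),(354,77)],240,128,.036))
for z in (.05,): pass
g=cv2.cvtColor(t["image"],cv2.COLOR_RGB2GRAY)
for n,(u0,v0,u1,v1) in dict(tray2=(150,185,230,285),tray3=(430,175,500,305)).items():
    m=(g[v0:v1,u0:u1]>145).astype(np.uint8); k=max(cv2.findContours(m,0,2)[0],key=cv2.contourArea)
    b=cv2.boxPoints(cv2.minAreaRect(k))+[u0,v0]; print(b.round(1).tolist())
    rep(n,np.array([ray(t,p,.009)[:2] for p in b]))
print("discs",ray(t,(269,252),.014),"jar",ray(t,(321,252),.06),"clamp",ray(t,(354,196),.01),"orange",ray(t,(354,303),.04))
E
```

```text
tall ctr [0.5592 0.072 ] edges [(np.float64(31.1), np.float64(-143.4)), (np.float64(30.4), np.float64(127.5)), (np.float64(30.7), np.float64(37.4)), (np.float64(30.8), np.float64(-51.7))]
short ctr [ 0.4502 -0.1158] edges [(np.float64(40.1), np.float64(-119.1)), (np.float64(42.3), np.float64(151.1)), (np.float64(40.0), np.float64(60.5)), (np.float64(42.0), np.float64(-28.7))]
tray3 ctr [ 0.4731 -0.2882] edges [(np.float64(85.8), np.float64(-97.8)), (np.float64(223.9), np.float64(172.6)), (np.float64(86.7), np.float64(82.5)), (np.float64(224.3), np.float64(-7.6))]
L leg ctr [0.6725 0.1366] edges [(np.float64(9.4), np.float64(-123.6)), (np.float64(44.7), np.float64(152.9)), (np.float64(9.8), np.float64(61.5)), (np.float64(45.6), np.float64(-27.7))]
L footedge ctr [0.6508 0.0955] edges [(np.float64(45.4), np.float64(151.9)), (np.float64(45.4), np.float64(-28.1))]
R leg ctr [ 0.6533 -0.1427] edges [(np.float64(8.6), np.float64(-123.3)), (np.float64(44.4), np.float64(147.2)), (np.float64(7.3), np.float64(67.3)), (np.float64(45.8), np.float64(-31.1))]
R footedge ctr [ 0.6789 -0.1025] edges
[... 318 characters left out ...]
, np.float64(-44.7))]
[[164.9, 202.4], [206.9, 197.1], [215.8, 268.5], [173.8, 273.8]]
tray2 ctr [0.4917 0.2782] edges [(np.float64(88.5), np.float64(-83.6)), (np.float64(154.1), np.float64(-171.6)), (np.float64(86.2), np.float64(96.2)), (np.float64(153.9), np.float64(9.2))]
[[438.4, 291.5], [445.7, 185.6], [487.9, 188.5], [480.6, 294.5]]
tray3 ctr [ 0.4731 -0.2897] edges [(np.float64(226.7), np.float64(-7.3)), (np.float64(89.6), np.float64(-95.1)), (np.float64(226.7), np.float64(171.8)), (np.float64(86.0), np.float64(85.0))]
discs [0.4518643  0.11391227 0.014     ] jar [0.44182926 0.00644499 0.06      ] clamp [ 0.56954525 -0.06467591  0.01      ] orange [ 0.34215562 -0.05681317  0.04      ]
```

```bash
cat > go.py <<'E'
import sys,numpy as np
from bench import sensors
from scipy.spatial.transform import Rotation as Rn
x,y,z,yaw=map(float,sys.argv[1:5])   # target TCP (m), jaw world angle deg
s=sensors.read_state(); w=s["ee_rot"]; R=Rn.from_quat([*w[1:],w[0]]).as_matrix()
cur=np.degrees(np.arctan2(R[1,1],R[0,1])); tw=-((yaw-cur+90)%180-90)
R2=R@Rn.from_euler("z",np.radians(tw)).as_matrix(); d=1e3*(np.array([x,y,z])-s["position"])
print("t",round(s["time_s"],2),"q6",s["q"][5].round(2),"pos",s["position"].round(4),"yaw",cur.round(1),"tilt",np.degrees(np.arccos(-R[2,2])).round(2),"w",s["gripper_width"].round(4),"F",s["wrist_force"].round(1))
print("twist rad",np.radians(tw).round(3),"shift now",(R.T@d).round(1),"shift after twist",(R2.T@d).round(1))
E
python3 go.py .559 .072 .16 37.4
```

```text
Traceback (most recent call last):
  File "go.py", line 8, in <module>
    print("t",round(s["time_s"],2),"q6",s["q"][5].round(2),"pos",s["position"].round(4),"yaw",cur.round(1),"tilt",np.degrees(np.arccos(-R[2,2])).round(2),"w",s["gripper_width"].round(4),"F",s["wrist_force"].round(1))
                                                                                                                                                              ^^^^^^^^^^^^^^^^^^^^^^^^
AttributeError: 'float' object has no attribute 'round'
```

```bash
sed -i 's/s\["gripper_width"\].round(4)/round(s["gripper_width"],4)/' go.py
python3 go.py .559 .072 .16 37.4
```

```text
t 0.1 q6 1.43 pos [0.194  0.4874 0.2308] yaw 68.3 tilt 0.07 w 0.0854 F [ 0.3 -0.6 -0.1]
twist rad 0.539 shift now [-492.8 -250.9   71. ] shift after twist [-551.7   37.7   71. ]
```

Emit:
{"api": "arm_command", "payload": {"commands": [[[0,0,0],0.18],[[0,0,0],0.18],[[0,0,0],0.18]], "claw": 1, "squeeze": 50}}

```text
time_s: 0.48
position: [0.1935, 0.4867, 0.2297]
ee_rot: [-0.0, 0.45, 0.893, -0.002]
wrist_force: [0.2, -0.1, 0.2]
gripper_width: 0.085
```

Emit:
{"api": "arm_command", "payload": {"commands": [[[-50,3.5,6.5],0],[[-50,3.5,6.5],0],[[-50,3.5,6.5],0],[[-50,3.5,6.5],0],[[-50,3.5,6.5],0]]}}

```text
time_s: 1.1
position: [0.358, 0.2925, 0.1955]
ee_rot: [-0.0, 0.449, 0.893, -0.002]
wrist_force: [1.1, 0.5, -0.5]
gripper_width: 0.0852
```

```bash
python3 go.py .559 .072 .16 37.4
```

```text
t 1.1 q6 1.46 pos [0.358  0.2925 0.1955] yaw 36.6 tilt 0.22 w 0.0852 F [ 1.1  0.5 -0.5]
twist rad -0.014 shift now [-296.8   30.    35.7] shift after twist [-297.2   25.9   35.7]
```

Emit:
{"api": "arm_command", "payload": {"commands": [[[-59,5,7],-0.014],[[-59,5,7],0],[[-59,5,7],0],[[-59,5,7],0],[[-59,5,7],0]]}}

```text
time_s: 1.72
position: [0.5612, 0.0649, 0.1589]
ee_rot: [-0.001, 0.442, 0.897, -0.002]
wrist_force: [0.6, 0.2, -0.7]
gripper_width: 0.0855
```

```bash
python3 go.py .559 .072 .033 37.4
```

```text
t 1.73 q6 0.9 pos [0.5612 0.0649 0.1589] yaw 37.5 tilt 0.21 w 0.0855 F [ 0.6  0.2 -0.7]
twist rad 0.002 shift now [  6.9   3.  125.9] shift after twist [  6.9   3.  125.9]
```

Emit:
{"api": "arm_command", "payload": {"commands": [[[7,3,0],0],[[0,0,0],0],[[0,0,25],0],[[0,0,25],0],[[0,0,15],0]]}}

```text
time_s: 2.35
position: [0.5593, 0.0718, 0.0922]
ee_rot: [-0.001, 0.443, 0.897, -0.002]
wrist_force: [-0.3, 0.1, -0.3]
gripper_width: 0.0854
```

```bash
python3 go.py .559 .072 .033 37.4
```

```text
t 2.35 q6 0.92 pos [0.5593 0.0718 0.0922] yaw 37.4 tilt 0.2 w 0.0854 F [-0.3  0.1 -0.3]
twist rad 0.001 shift now [ 0.4  0.1 59.2] shift after twist [ 0.4  0.1 59.2]
```

Emit:
{"api": "arm_command", "payload": {"commands": [[[0,0,25],0],[[0,0,20],0],[[0,0,13],0],[[0,0,0],0]]}}

```text
time_s: 2.85
position: [0.5577, 0.0743, 0.0328]
ee_rot: [-0.001, 0.441, 0.898, -0.002]
wrist_force: [0.6, 0.3, 1.0]
gripper_width: 0.0859
```

Emit:
{"api": "arm_command", "payload": {"commands": [[[0,0,0],0],[[0,0,0],0],[[0,0,0],0],[[0,0,0],0],[[0,0,0],0]], "claw": -1}}

```text
time_s: 3.48
position: [0.559, 0.0745, 0.035]
ee_rot: [0.001, 0.441, 0.898, -0.001]
wrist_force: [-0.0, 0.3, -2.1]
gripper_width: 0.0296
```

Emit:
{"api": "arm_command", "payload": {"commands": [[[0,0,0],0],[[0,0,0],0],[[0,0,0],0],[[0,0,0],0],[[0,0,0],0]]}}

```text
time_s: 4.1
position: [0.5589, 0.0745, 0.0349]
ee_rot: [0.0, 0.441, 0.898, -0.001]
wrist_force: [-0.3, 0.1, -1.1]
gripper_width: 0.029
```

Emit:
{"api": "arm_command", "payload": {"commands": [[[0,0,-20],0],[[0,0,-30],0],[[0,0,-30],0],[[0,0,-25],0],[[0,0,0],0]]}}

```text
time_s: 4.72
position: [0.5578, 0.0747, 0.1416]
ee_rot: [-0.001, 0.441, 0.898, -0.002]
wrist_force: [1.1, 0.3, -3.2]
gripper_width: 0.0288
```

```bash
python3 go.py .473 -.289 .14 82.5
```

```text
t 4.72 q6 0.92 pos [0.5578 0.0747 0.1416] yaw 37.7 tilt 0.22 w 0.0288 F [ 1.1  0.3 -3.2]
twist rad -0.782 shift now [-235.9 -289.5    2.8] shift after twist [  36.6 -371.6    2.8]
```

Emit:
{"api": "arm_command", "payload": {"commands": [[[0,0,0],-0.157],[[0,0,0],-0.157],[[0,0,0],-0.157],[[0,0,0],-0.157],[[0,0,0],-0.157]]}}

```text
time_s: 5.35
position: [0.5542, 0.0745, 0.1344]
ee_rot: [-0.006, 0.052, 0.999, -0.002]
wrist_force: [0.1, -0.0, -2.6]
gripper_width: 0.0295
```

Emit:
{"api": "arm_command", "payload": {"commands": [[[4,-30,0],0],[[5,-45,0],0],[[5,-45,0],0],[[5,-45,0],0],[[5,-45,0],0]]}}

```text
time_s: 5.98
position: [0.5049, -0.1341, 0.1275]
ee_rot: [-0.01, 0.048, 0.999, -0.001]
wrist_force: [-0.2, 0.3, -1.9]
gripper_width: 0.0289
```

Emit:
{"api": "arm_command", "payload": {"commands": [[[4,-45,0],0],[[4,-45,0],0],[[3,-30,0],0],[[2,-20,0],0],[[0,0,0],0]]}}

```text
time_s: 6.6
position: [0.4736, -0.2776, 0.1212]
ee_rot: [-0.013, 0.05, 0.999, 0.001]
wrist_force: [0.5, 0.2, -2.2]
gripper_width: 0.0295
```

```bash
python3 go.py .473 -.289 .04 82.5
```

```text
t 6.6 q6 -0.56 pos [ 0.4736 -0.2776  0.1212] yaw 84.3 tilt 1.52 w 0.0295 F [ 0.5  0.2 -2.2]
twist rad 0.032 shift now [ -2.7 -11.5  81.1] shift after twist [ -3.  -11.4  81.1]
```

Emit:
{"api": "arm_command", "payload": {"commands": [[[-3,-11.5,0],0.03],[[0,0,25],0],[[0,0,25],0],[[0,0,15],0]]}}

```text
time_s: 7.1
position: [0.4761, -0.2886, 0.0549]
ee_rot: [-0.012, 0.066, 0.998, 0.001]
wrist_force: [-0.3, 0.4, -1.8]
gripper_width: 0.0293
```

```bash
python3 go.py .473 -.289 .039 82.5
```

```text
t 7.1 q6 -0.54 pos [ 0.4761 -0.2886  0.0549] yaw 82.5 tilt 1.39 w 0.0293 F [-0.3  0.4 -1.8]
twist rad -0.0 shift now [ 2.7 -0.8 15.9] shift after twist [ 2.7 -0.8 15.9]
```

Emit:
{"api": "arm_command", "payload": {"commands": [[[2.5,0,8],0],[[0,0,6],0],[[0,0,2],0],[[0,0,1],0]]}}

```text
time_s: 7.6
position: [0.4735, -0.2877, 0.0382]
ee_rot: [-0.012, 0.065, 0.998, 0.001]
wrist_force: [-5.6, 3.5, 14.0]
gripper_width: 0.0295
```

```bash
python3 go.py .473 -.289 .038 82.5
```

```text
t 7.6 q6 -0.54 pos [ 0.4735 -0.2877  0.0382] yaw 82.5 tilt 1.39 w 0.0295 F [-5.6  3.5 14. ]
twist rad 0.0 shift now [ 0.3 -1.3  0.2] shift after twist [ 0.3 -1.3  0.2]
```

Emit:
{"api": "arm_command", "payload": {"commands": [[[0,0,-0.5],0],[[0,0,0],0],[[0,0,0],0],[[0,0,0],0],[[0,0,0],0]], "claw": 1}}

```text
time_s: 8.22
position: [0.475, -0.2889, 0.0404]
ee_rot: [-0.011, 0.065, 0.998, -0.0]
wrist_force: [0.1, -0.1, -0.1]
gripper_width: 0.0853
```

Emit:
{"api": "arm_command", "payload": {"commands": [[[0,0,-20],0],[[0,0,-30],0],[[0,0,-40],0],[[0,0,-30],0]]}}

```text
time_s: 8.72
position: [0.4758, -0.2877, 0.161]
ee_rot: [-0.013, 0.065, 0.998, 0.001]
wrist_force: [-0.1, 0.2, -1.1]
gripper_width: 0.0859
```

```bash
python3 go.py .4502 -.1158 .14 60.8
```

```text
t 8.72 q6 -0.54 pos [ 0.4758 -0.2877  0.161 ] yaw 82.5 tilt 1.5 w 0.0859 F [-0.1  0.2 -1.1]
twist rad 0.379 shift now [ 47.3 167.   22.3] shift after twist [105.7 137.7  22.3]
```

Emit:
{"api": "arm_command", "payload": {"commands": [[[0,0,0],0.1],[[0,0,0],0.1],[[0,0,0],0.1],[[0,0,0],0.08]]}}

```text
time_s: 9.22
position: [0.4772, -0.2887, 0.164]
ee_rot: [-0.011, 0.258, 0.966, -0.002]
wrist_force: [-0.6, 0.8, -0.3]
gripper_width: 0.0852
```

Emit:
{"api": "arm_command", "payload": {"commands": [[[26,34,5],0],[[26,34,5],0],[[26,34,5],0],[[26,34,5],0],[[0,0,0],0]]}}

```text
time_s: 9.85
position: [0.4539, -0.1149, 0.1436]
ee_rot: [-0.01, 0.26, 0.966, -0.002]
wrist_force: [-0.7, 0.6, 0.9]
gripper_width: 0.0853
```

```bash
python3 go.py .4502 -.1158 .010 60.8
```

```text
t 9.85 q6 0.13 pos [ 0.4539 -0.1149  0.1436] yaw 59.9 tilt 1.22 w 0.0853 F [-0.7  0.6  0.9]
twist rad -0.016 shift now [  0.2  -1.3 133.7] shift after twist [  0.2  -1.3 133.7]
```

Emit:
{"api": "arm_command", "payload": {"commands": [[[0,-1.3,30],-0.016],[[0,0,30],0],[[0,0,30],0],[[0,0,20],0],[[0,0,0],0]]}}

```text
time_s: 10.48
position: [0.454, -0.1197, 0.0319]
ee_rot: [-0.008, 0.252, 0.968, -0.003]
wrist_force: [-0.1, 0.5, 0.9]
gripper_width: 0.0853
```

```bash
python3 go.py .4502 -.1158 .010 60.8
```

```text
t 10.47 q6 0.1 pos [ 0.454  -0.1197  0.0319] yaw 60.8 tilt 0.95 w 0.0853 F [-0.1  0.5  0.9]
twist rad -0.0 shift now [ 5.   1.8 22. ] shift after twist [ 5.   1.8 22. ]
```

Emit:
{"api": "arm_command", "payload": {"commands": [[[5,2,5],0],[[0,0,8],0],[[0,0,8],0],[[0,0,0],0]]}}

```text
time_s: 10.98
position: [0.4518, -0.1166, 0.0116]
ee_rot: [-0.006, 0.252, 0.968, -0.004]
wrist_force: [-0.4, 0.7, -1.1]
gripper_width: 0.0856
```

Emit:
{"api": "arm_command", "payload": {"commands": [[[0,0,0],0],[[0,0,0],0],[[0,0,0],0],[[0,0,0],0],[[0,0,0],0]], "claw": -1}}

```text
time_s: 11.6
position: [0.4522, -0.1168, 0.0124]
ee_rot: [-0.005, 0.252, 0.968, -0.004]
wrist_force: [-1.0, 0.0, -2.0]
gripper_width: 0.0395
```

Emit:
{"api": "arm_command", "payload": {"commands": [[[0,0,0],0],[[0,0,0],0],[[0,0,0],0]]}}

```text
time_s: 11.98
position: [0.4521, -0.1168, 0.0123]
ee_rot: [-0.005, 0.252, 0.968, -0.004]
wrist_force: [-0.0, -0.8, -0.6]
gripper_width: 0.0395
```

```bash
python3 go.py .4502 -.1158 .010 60.8
```

```text
t 11.97 q6 0.11 pos [ 0.4521 -0.1168  0.0123] yaw 60.8 tilt 0.76 w 0.0395 F [-0.  -0.8 -0.6]
twist rad -0.0 shift now [ 2.1 -0.1  2.4] shift after twist [ 2.1 -0.1  2.4]
```

Emit:
{"api": "arm_command", "payload": {"commands": [[[0,0,-30],0],[[0,0,-40],0],[[0,0,-40],0],[[0,0,-40],0],[[0,0,0],0]]}}

```text
time_s: 12.6
position: [0.4531, -0.1156, 0.1659]
ee_rot: [-0.007, 0.252, 0.968, -0.004]
wrist_force: [0.1, -0.3, -2.7]
gripper_width: 0.0392
```

Emit:
{"api": "arm_command", "payload": {"commands": [[[0,0,0],-0.11],[[0,0,0],-0.11],[[0,0,0],-0.11],[[0,0,0],-0.11],[[0,0,0],-0.11]]}}

```text
time_s: 13.22
position: [0.4498, -0.1143, 0.16]
ee_rot: [-0.011, -0.028, 1.0, 0.0]
wrist_force: [-0.3, -0.1, -1.5]
gripper_width: 0.0393
```

```bash
python3 go.py .4554 .2726 .15 98.5
```

```text
t 13.22 q6 -0.46 pos [ 0.4498 -0.1143  0.16  ] yaw 93.2 tilt 1.27 w 0.0393 F [-0.3 -0.1 -1.5]
twist rad -0.092 shift now [-27.7 385.9   9.7] shift after twist [-62.9 381.8   9.7]
```

Emit:
{"api": "arm_command", "payload": {"commands": [[[-4,30,0],-0.05],[[-7,48,0],-0.04],[[-7,48,-2],0],[[-7,48,-2],0],[[-7,48,0],0]]}}

```text
time_s: 13.85
position: [0.4503, 0.1136, 0.1572]
ee_rot: [-0.015, -0.072, 0.997, 0.001]
wrist_force: [1.1, 0.0, -2.1]
gripper_width: 0.0392
```

Emit:
{"api": "arm_command", "payload": {"commands": [[[-8,48,0],0],[[-8,48,0],0],[[-6,35,0],0],[[-4,20,0],0]]}}

```text
time_s: 14.35
position: [0.4503, 0.273, 0.1511]
ee_rot: [-0.019, -0.073, 0.997, 0.0]
wrist_force: [0.3, -0.8, -2.4]
gripper_width: 0.0392
```

```bash
python3 go.py .4554 .2726 .05 98.5
```

```text
t 14.35 q6 0.25 pos [0.4503 0.273  0.1511] yaw 98.4 tilt 2.15 w 0.0392 F [ 0.3 -0.8 -2.4]
twist rad -0.001 shift now [ -8.7  -1.5 100.9] shift after twist [ -8.7  -1.5 100.9]
```

Emit:
{"api": "arm_command", "payload": {"commands": [[[-8,-1.5,30],0],[[0,0,35],0],[[0,0,30],0]]}}

```text
time_s: 14.72
position: [0.4542, 0.2745, 0.051]
ee_rot: [-0.019, -0.075, 0.997, 0.001]
wrist_force: [0.4, 0.4, -1.5]
gripper_width: 0.0392
```

```bash
python3 go.py .4554 .2726 .016 98.5
```

```text
t 14.72 q6 0.25 pos [0.4542 0.2745 0.051 ] yaw 98.6 tilt 2.16 w 0.0392 F [ 0.4  0.4 -1.5]
twist rad 0.002 shift now [-2.2 -2.2 34.9] shift after twist [-2.2 -2.2 34.9]
```

Emit:
{"api": "arm_command", "payload": {"commands": [[[-2,-2,18],0],[[0,0,11],0],[[0,0,4],0],[[0,0,2],0]]}}

```text
time_s: 15.22
position: [0.4516, 0.2717, 0.0143]
ee_rot: [-0.022, -0.076, 0.997, -0.0]
wrist_force: [-8.2, -5.9, 36.2]
gripper_width: 0.0394
```

```bash
python3 go.py .4554 .2726 .015 98.5
```

```text
t 15.22 q6 0.24 pos [0.4516 0.2717 0.0143] yaw 98.7 tilt 2.47 w 0.0394 F [-8.2 -5.9 36.2]
twist rad 0.003 shift now [-3.9  0.4 -0.9] shift after twist [-3.9  0.4 -0.9]
```

Emit:
{"api": "arm_command", "payload": {"commands": [[[0,0,-1],0],[[0,0,0],0],[[0,0,0],0],[[0,0,0],0],[[0,0,0],0]], "claw": 1}}

```text
time_s: 15.85
position: [0.4517, 0.2719, 0.0154]
ee_rot: [-0.021, -0.076, 0.997, -0.0]
wrist_force: [-0.9, 0.3, -0.2]
gripper_width: 0.0855
```

Emit:
{"api": "arm_command", "payload": {"commands": [[[0,0,-20],0],[[0,0,-30],0],[[0,0,-40],0],[[0,0,-40],0]]}}

```text
time_s: 16.35
position: [0.4547, 0.2712, 0.1452]
ee_rot: [-0.025, -0.075, 0.997, -0.001]
wrist_force: [0.1, -0.0, 0.2]
gripper_width: 0.0854
```

```bash
python3 go.py .6776 -.004 .14 60; python3 -c "
from h import *
from bench import imaging
f=imaging.grab_frame('side');g=imaging.grab_frame('top')
cv2.imwrite('pics/s1.png',f['image'][:,:,::-1])
crop(g,160,120,160,120,5,'pics/t1.png')"
```

```text
t 16.35 q6 0.24 pos [0.4547 0.2712 0.1452] yaw 98.7 tilt 2.86 w 0.0854 F [ 0.1 -0.   0.2]
twist rad 0.675 shift now [-179.  -305.6   -4. ] shift after twist [-330.6 -126.9   -4. ]
```

View pics/s1.png

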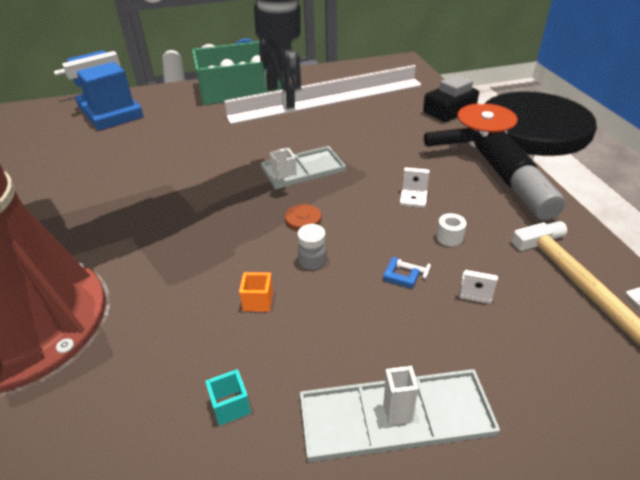

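The side view shows the tall tube standing in tray3's middle bay (400,397) and the short tube in tray2's near bay (284,164). The bystanders haven't moved. The tool's tilt is drifting, so I'll watch it.

Emit:
{"api": "arm_command", "payload": {"commands": [[[0,0,0],0.135],[[0,0,0],0.135],[[0,0,0],0.135],[[0,0,0],0.135],[[0,0,0],0.135]]}}

```text
time_s: 17.08
position: [0.4565, 0.2719, 0.1456]
ee_rot: [-0.021, 0.269, 0.963, -0.008]
wrist_force: [-0.5, 0.4, -0.5]
gripper_width: 0.0854
```

Emit:
{"api": "arm_command", "payload": {"commands": [[[-40,-15,0],0],[[-48,-18,0],0],[[-48,-18,0],0],[[-48,-18,0],0],[[-48,-18,0],0]]}}

```text
time_s: 17.7
position: [0.6107, 0.0746, 0.1356]
ee_rot: [-0.023, 0.267, 0.963, -0.009]
wrist_force: [0.9, 0.2, -0.9]
gripper_width: 0.0853
```

```bash
python3 go.py .6776 -.004 .14 60
```

```text
t 17.7 q6 0.55 pos [0.6107 0.0746 0.1356] yaw 59.1 tilt 2.8 w 0.0853 F [ 0.9  0.2 -0.9]
twist rad -0.016 shift now [-97.6 -33.1  -7.3] shift after twist [-97.  -34.7  -7.3]
```

Emit:
{"api": "arm_command", "payload": {"commands": [[[-48,-17,0],0],[[-35,-14,0],0],[[-14,-4,0],0],[[0,0,0],0],[[0,0,0],0]]}}

```text
time_s: 18.32
position: [0.6771, -0.0115, 0.1271]
ee_rot: [-0.025, 0.269, 0.963, -0.009]
wrist_force: [-0.1, 0.9, 0.4]
gripper_width: 0.0854
```

Emit:
{"api": "arm_command", "payload": {"commands": [[[0,0,0],0],[[0,0,0],0],[[0,0,0],0],[[0,0,0],0],[[0,0,0],0]]}}

```text
time_s: 18.95
position: [0.6761, -0.0091, 0.1277]
ee_rot: [-0.025, 0.268, 0.963, -0.009]
wrist_force: [-0.5, -0.4, -0.1]
gripper_width: 0.0853
```

```bash
python3 go.py .6776 -.004 .01 60
```

```text
t 18.95 q6 0.43 pos [ 0.6761 -0.0091  0.1277] yaw 59.0 tilt 3.08 w 0.0853 F [-0.5 -0.4 -0.1]
twist rad -0.018 shift now [ -3.8   8.7 117.4] shift after twist [ -4.    8.7 117.4]
```

Emit:
{"api": "arm_command", "payload": {"commands": [[[-4,8.7,20],-0.018],[[0,0,35],0],[[0,0,35],0],[[0,0,0],0]]}}

```text
time_s: 19.45
position: [0.6797, -0.0028, 0.0312]
ee_rot: [-0.026, 0.257, 0.966, -0.009]
wrist_force: [-1.3, -0.1, -0.7]
gripper_width: 0.0857
```

```bash
python3 go.py .6776 -.004 .008 60
```

```text
t 19.45 q6 0.41 pos [ 0.6797 -0.0028  0.0312] yaw 60.2 tilt 3.13 w 0.0857 F [-1.3 -0.1 -0.7]
twist rad 0.003 shift now [ 0.1 -1.4 23.2] shift after twist [ 0.1 -1.4 23.2]
```

Emit:
{"api": "arm_command", "payload": {"commands": [[[0,-1.4,12],0],[[0,0,8],0],[[0,0,2],0],[[0,0,0],0]]}}

```text
time_s: 19.95
position: [0.6799, -0.0042, 0.0102]
ee_rot: [-0.024, 0.257, 0.966, -0.008]
wrist_force: [0.7, -0.7, -0.2]
gripper_width: 0.0855
```

Emit:
{"api": "arm_command", "payload": {"commands": [[[0,0,0],0],[[0,0,0],0],[[0,0,0],0],[[0,0,0],0],[[0,0,0],0]], "claw": -1, "squeeze": 60}}

```text
time_s: 20.58
position: [0.6809, -0.0045, 0.012]
ee_rot: [-0.023, 0.257, 0.966, -0.008]
wrist_force: [-0.1, -0.5, 0.4]
gripper_width: 0.0422
```

Emit:
{"api": "arm_command", "payload": {"commands": [[[0,0,0],0],[[0,0,0],0],[[0,0,0],0]]}}

```text
time_s: 20.95
position: [0.6809, -0.0045, 0.012]
ee_rot: [-0.023, 0.257, 0.966, -0.008]
wrist_force: [-0.0, -0.4, 0.8]
gripper_width: 0.0421
```

```bash
python3 go.py .6776 -.004 .16 98.5
```

```text
t 20.95 q6 0.41 pos [ 0.6809 -0.0045  0.012 ] yaw 60.2 tilt 2.79 w 0.0421 F [-0.  -0.4  0.8]
twist rad -0.668 shift now [   9.    -5.3 -147.7] shift after twist [  10.3    1.4 -147.7]
```

Emit:
{"api": "arm_command", "payload": {"commands": [[[0,0,-30],0],[[0,0,-45],0],[[0,0,-45],0],[[0,0,-30],0],[[0,0,0],0]]}}

```text
time_s: 21.58
position: [0.6865, -0.0031, 0.1623]
ee_rot: [-0.026, 0.257, 0.966, -0.008]
wrist_force: [-0.5, 0.0, -3.2]
gripper_width: 0.0423
```

Emit:
{"api": "arm_command", "payload": {"commands": [[[0,0,0],-0.135],[[0,0,0],-0.135],[[0,0,0],-0.135],[[0,0,0],-0.135],[[0,0,0],-0.135]]}}

```text
time_s: 22.2
position: [0.6817, -0.0023, 0.1503]
ee_rot: [-0.034, -0.088, 0.996, 0.003]
wrist_force: [1.1, -0.4, -3.2]
gripper_width: 0.0422
```

```bash
python3 go.py .5276 .2834 .14 98.5
```

```text
t 22.2 q6 -0.28 pos [ 0.6817 -0.0023  0.1503] yaw 100.0 tilt 3.91 w 0.0422 F [ 1.1 -0.4 -3.2]
twist rad 0.027 shift now [100.7 308.   20.7] shift after twist [109.  305.2  20.7]
```

Emit:
{"api": "arm_command", "payload": {"commands": [[[12,35,0],0.027],[[17,50,0],0],[[17,50,0],0],[[17,50,0],0],[[17,50,0],0]]}}

```text
time_s: 22.82
position: [0.5599, 0.2197, 0.1457]
ee_rot: [-0.041, -0.072, 0.997, 0.002]
wrist_force: [1.6, 0.4, -3.1]
gripper_width: 0.0422
```

Emit:
{"api": "arm_command", "payload": {"commands": [[[14,38,0],0],[[10,22,0],0],[[4,8,0],0]]}}

```text
time_s: 23.2
position: [0.516, 0.2867, 0.1427]
ee_rot: [-0.045, -0.074, 0.996, 0.002]
wrist_force: [-0.4, -0.6, -3.1]
gripper_width: 0.042
```

```bash
python3 go.py .5276 .2834 .045 98.5
```

```text
t 23.2 q6 0.22 pos [0.516  0.2867 0.1427] yaw 98.5 tilt 5.2 w 0.042 F [-0.4 -0.6 -3.1]
twist rad -0.001 shift now [-19.8  -5.9  96.3] shift after twist [-19.8  -6.   96.3]
```

Emit:
{"api": "arm_command", "payload": {"commands": [[[-19,-6,20],0],[[0,0,35],0],[[0,0,35],0]]}}

```text
time_s: 23.58
position: [0.529, 0.2824, 0.0481]
ee_rot: [-0.044, -0.074, 0.996, 0.002]
wrist_force: [0.0, -0.5, -3.6]
gripper_width: 0.0421
```

```bash
python3 go.py .5276 .2834 .016 98.5
```

```text
t 23.57 q6 0.2 pos [0.529  0.2824 0.0481] yaw 98.5 tilt 5.06 w 0.0421 F [ 0.  -0.5 -3.6]
twist rad -0.001 shift now [-1.6  0.9 32.1] shift after twist [-1.6  0.9 32.1]
```

Emit:
{"api": "arm_command", "payload": {"commands": [[[-1.5,1,18],0],[[0,0,10],0],[[0,0,4],0]]}}

```text
time_s: 23.95
position: [0.525, 0.2814, 0.0141]
ee_rot: [-0.047, -0.073, 0.996, 0.002]
wrist_force: [-16.5, 3.6, 58.2]
gripper_width: 0.0424
```

```bash
python3 go.py .5276 .2834 .015 98.5
```

```text
t 23.95 q6 0.21 pos [0.525  0.2814 0.0141] yaw 98.3 tilt 5.4 w 0.0424 F [-16.5   3.6  58.2]
twist rad -0.003 shift now [-2.8  1.6 -1.2] shift after twist [-2.8  1.6 -1.2]
```

Emit:
{"api": "arm_command", "payload": {"commands": [[[0,0,-1.5],0],[[0,0,0],0],[[0,0,0],0],[[0,0,0],0],[[0,0,0],0]], "claw": 1, "squeeze": 40}}

```text
time_s: 24.58
position: [0.5266, 0.2805, 0.0164]
ee_rot: [-0.046, -0.072, 0.996, 0.002]
wrist_force: [-0.1, 0.4, -0.1]
gripper_width: 0.0853
```

Emit:
{"api": "arm_command", "payload": {"commands": [[[0,0,-20],0],[[0,0,-30],0],[[0,0,-40],0],[[0,0,-40],0]]}}

```text
time_s: 25.08
position: [0.536, 0.2799, 0.1452]
ee_rot: [-0.05, -0.072, 0.996, 0.001]
wrist_force: [0.6, 0.5, -0.1]
gripper_width: 0.0856
```

```bash
python3 -c "
from h import *
from bench import imaging
g=imaging.grab_frame('side')
crop(g,240,130,160,100,5,'pics/t2.png')"; python3 go.py .6725 .1366 .15 62.2
```

```text
t 25.12 q6 0.2 pos [0.5388 0.2808 0.1506] yaw 98.3 tilt 5.33 w 0.0852 F [ 0.9 -0.4  4.2]
twist rad 0.63 shift now [-111.  -161.9  -11.3] shift after twist [-185.1  -65.5  -11.3]
```

View pics/t2.png

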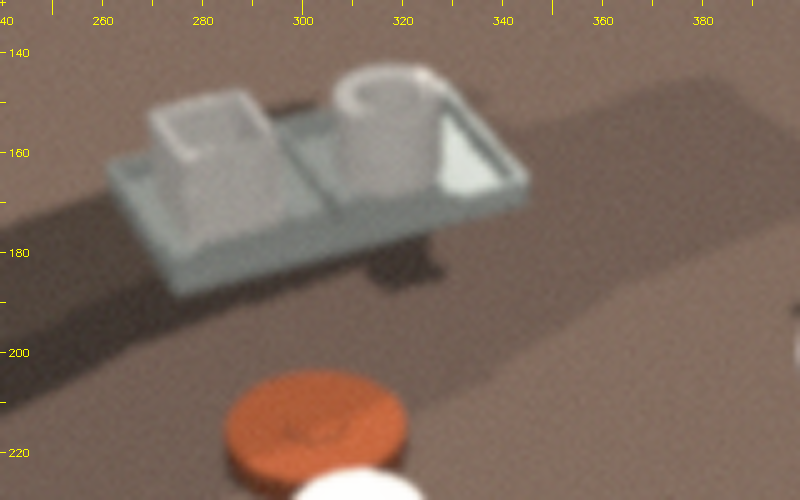

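The side crop shows the short tube (284,165) and collar (325,155) upright, one in each bay of tray2. The camera call holds the last target, so I'll use it to let the arm settle and limit the tilt drift.

```bash
sed -i 's/^from bench import sensors/from bench import sensors,imaging\nfor _ in range(3): imaging.grab_frame("top")/' go.py; python3 go.py .6725 .1366 .15 62.2
```

```text
t 25.27 q6 0.2 pos [0.5366 0.2801 0.1446] yaw 98.3 tilt 5.62 w 0.0856 F [-1.1 -0.3 -0.6]
twist rad 0.63 shift now [-112.6 -161.5  -17.9] shift after twist [-186.1  -64.3  -17.9]
```

Emit:
{"api": "arm_command", "payload": {"commands": [[[0,0,0],0.155],[[0,0,0],0.155],[[0,0,0],0.155],[[0,0,0],0.155]]}}

```text
time_s: 25.78
position: [0.5328, 0.2789, 0.1382]
ee_rot: [-0.051, 0.244, 0.968, -0.017]
wrist_force: [0.5, 0.3, -0.3]
gripper_width: 0.0853
```

```bash
python3 go.py .6725 .1366 .13 62.2
```

```text
t 25.93 q6 0.83 pos [0.533  0.2789 0.1386] yaw 62.3 tilt 6.15 w 0.0856 F [-0.8 -0.1 -0.1]
twist rad 0.002 shift now [-190.   -60.7   -5.1] shift after twist [-190.1  -60.3   -5.1]
```

Emit:
{"api": "arm_command", "payload": {"commands": [[[-47,-15,-2],0],[[-60,-19,-2],0],[[-55,-18,-2],0],[[-28,-9,0],0]]}}

```text
time_s: 26.42
position: [0.6747, 0.1356, 0.1281]
ee_rot: [-0.052, 0.229, 0.972, -0.017]
wrist_force: [-0.1, 0.4, -0.5]
gripper_width: 0.0854
```

```bash
python3 go.py .6725 .1366 .02 62.2
```

```text
t 26.57 q6 0.56 pos [0.6735 0.1367 0.1278] yaw 63.5 tilt 6.38 w 0.0855 F [-0.8  0.5  0.1]
twist rad 0.024 shift now [ -9.4   5.6 107.2] shift after twist [ -9.3   5.9 107.2]
```

Emit:
{"api": "arm_command", "payload": {"commands": [[[-7.5,7,20],0.024],[[0,0,40],0],[[0,0,25],0]]}}

```text
time_s: 26.95
position: [0.6735, 0.1424, 0.039]
ee_rot: [-0.052, 0.239, 0.969, -0.017]
wrist_force: [0.1, 0.4, 0.2]
gripper_width: 0.0855
```

```bash
python3 go.py .6705 .1366 .022 62.2
```

```text
t 27.1 q6 0.58 pos [0.6735 0.1422 0.0401] yaw 62.4 tilt 6.33 w 0.0857 F [-0.3 -0.1  0.9]
twist rad 0.004 shift now [-1.7 -5.3 18.4] shift after twist [-1.7 -5.2 18.4]
```

Emit:
{"api": "arm_command", "payload": {"commands": [[[-2,-5,10],0],[[0,0,8],0]]}}

```text
time_s: 27.35
position: [0.6724, 0.1372, 0.0237]
ee_rot: [-0.051, 0.239, 0.97, -0.017]
wrist_force: [0.4, 0.1, 0.2]
gripper_width: 0.0853
```

```bash
python3 go.py .6705 .1366 .022 62.2;  python3 -c "
from h import *
from bench import imaging
g=imaging.grab_frame('side')
crop(g,350,110,150,112,5,'pics/t3.png')"
```

```text
t 27.5 q6 0.58 pos [0.6722 0.1375 0.0237] yaw 62.5 tilt 6.14 w 0.0851 F [-0.2  0.7  0.4]
twist rad 0.005 shift now [ 1.  -1.5  1.9] shift after twist [ 1.  -1.5  1.9]
```

View pics/t3.png

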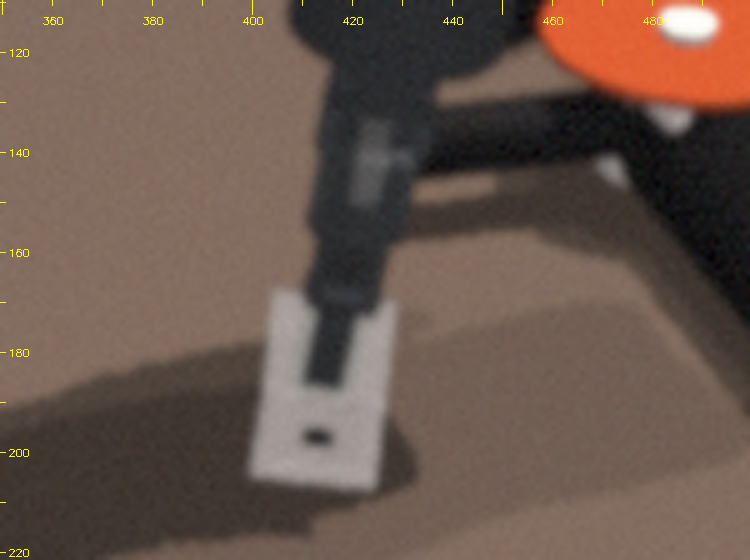

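The inner finger is in front of the leg, with its tip at (415,185), clear of the foot and centred on the bracket. I'll close and lift.

Emit:
{"api": "arm_command", "payload": {"commands": [[[0,0,0],0],[[0,0,0],0],[[0,0,0],0],[[0,0,0],0],[[0,0,0],0]], "claw": -1}}

```text
time_s: 28.18
position: [0.6734, 0.1375, 0.0253]
ee_rot: [-0.05, 0.239, 0.97, -0.016]
wrist_force: [0.2, 0.1, 0.9]
gripper_width: 0.0069
```

Emit:
{"api": "arm_command", "payload": {"commands": [[[0,0,0],0],[[0,0,0],0],[[0,0,0],0],[[0,0,0],0]]}}

```text
time_s: 28.68
position: [0.6733, 0.1375, 0.0252]
ee_rot: [-0.05, 0.239, 0.97, -0.016]
wrist_force: [-0.3, -0.5, 1.8]
gripper_width: 0.0074
```

```bash
python3 go.py .6725 .1366 .15 62.2
```

```text
t 28.82 q6 0.58 pos [0.6733 0.1375 0.0252] yaw 62.5 tilt 6.01 w 0.0071 F [0.8 0.5 0.8]
twist rad 0.005 shift now [  11.4   -8.1 -124. ] shift after twist [  11.4   -8.1 -124. ]
```

Emit:
{"api": "arm_command", "payload": {"commands": [[[5,-3,-35],0],[[5,-3,-55],0],[[0,0,-40],0],[[0,0,0],-0.175],[[0,0,0],-0.175]]}}

```text
time_s: 29.45
position: [0.6745, 0.1378, 0.1583]
ee_rot: [-0.053, 0.062, 0.997, -0.007]
wrist_force: [-0.2, -0.1, -0.8]
gripper_width: 0.0074
```

```bash
python3 go.py .4033 -.2587 .14 82.5
```

```text
t 29.6 q6 0.23 pos [0.6743 0.1378 0.1579] yaw 82.5 tilt 6.18 w 0.0074 F [-0.1 -0.9 -2.3]
twist rad -0.0 shift now [ 212.7 -428.1   50. ] shift after twist [ 212.8 -428.    50. ]
```

Emit:
{"api": "arm_command", "payload": {"commands": [[[17,-35,3],0],[[25,-50,4],0],[[25,-50,5],0],[[25,-50,5],0],[[25,-50,5],0]]}}

```text
time_s: 30.22
position: [0.5203, -0.081, 0.1507]
ee_rot: [-0.054, 0.075, 0.996, -0.008]
wrist_force: [0.5, -1.1, -1.6]
gripper_width: 0.0071
```

```bash
python3 go.py .4033 -.2587 .14 82.5
```

```text
t 30.38 q6 -0.12 pos [ 0.5201 -0.0816  0.151 ] yaw 81.2 tilt 6.28 w 0.0071 F [ 0.4  0.6 -0.3]
twist rad -0.022 shift now [  86.2 -192.5   25. ] shift after twist [  90.5 -190.6   25. ]
```

Emit:
{"api": "arm_command", "payload": {"commands": [[[22,-45,5],-0.022],[[26,-54,5],0],[[25,-50,5],0],[[17,-40,3],0]]}}

```text
time_s: 30.88
position: [0.4047, -0.2572, 0.1463]
ee_rot: [-0.053, 0.069, 0.996, -0.008]
wrist_force: [0.3, -0.4, -1.4]
gripper_width: 0.0072
```

```bash
python3 go.py .4033 -.2587 .05 82.5
```

```text
t 31.02 q6 -0.53 pos [ 0.4051 -0.2573  0.1464] yaw 82.1 tilt 6.08 w 0.0077 F [ 0.3  1.1 -1.1]
twist rad -0.008 shift now [-8.4  0.5 96. ] shift after twist [-8.4  0.4 96. ]
```

Emit:
{"api": "arm_command", "payload": {"commands": [[[-4,0,30],-0.008],[[-3,0,40],0],[[-2,0,26],0]]}}

```text
time_s: 31.4
position: [0.4089, -0.2579, 0.0492]
ee_rot: [-0.05, 0.067, 0.996, -0.008]
wrist_force: [-0.1, 0.4, -1.2]
gripper_width: 0.0077
```

```bash
python3 go.py .4033 -.2587 .030 82.5
```

```text
t 31.55 q6 -0.53 pos [ 0.4082 -0.2579  0.05  ] yaw 82.4 tilt 5.85 w 0.0076 F [ 0.1  0.1 -1. ]
twist rad -0.002 shift now [ 2.8 -1.  20.4] shift after twist [ 2.8 -1.  20.4]
```

Emit:
{"api": "arm_command", "payload": {"commands": [[[3,-1,10],0],[[0,0,8],0],[[0,0,4],0]]}}

```text
time_s: 31.92
position: [0.4051, -0.2591, 0.0296]
ee_rot: [-0.049, 0.067, 0.997, -0.009]
wrist_force: [-0.5, 0.4, -1.3]
gripper_width: 0.0074
```

```bash
python3 go.py .4033 -.2587 .028 82.5;  python3 -c "
from h import *
from bench import imaging
g=imaging.grab_frame('side')
crop(g,290,350,220,120,3.6,'pics/t4.png')"
```

```text
t 32.08 q6 -0.54 pos [ 0.4049 -0.2591  0.0297] yaw 82.4 tilt 5.68 w 0.0071 F [-0.8  0.4 -2. ]
twist rad -0.002 shift now [1.5 0.2 1.9] shift after twist [1.5 0.2 1.9]
```

View pics/t4.png

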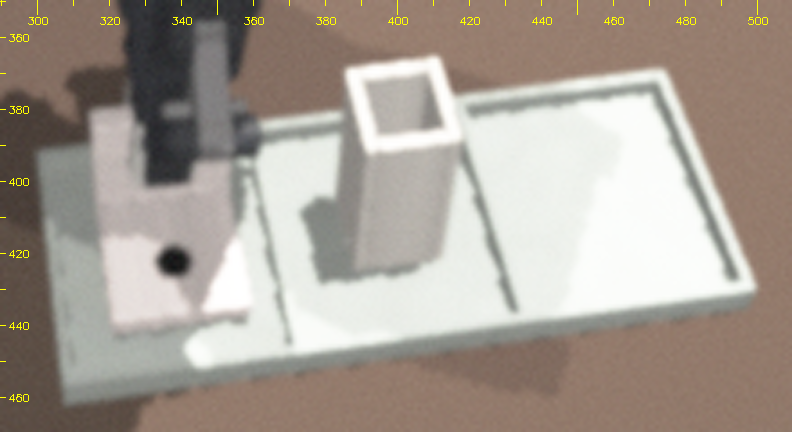

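The bracket sits inside tray3's near bay (175,420 in the crop), just above the floor. I'll lower the last 2 mm and release.

Emit:
{"api": "arm_command", "payload": {"commands": [[[1,0,2],0],[[0,0,1.5],0]]}}

```text
time_s: 32.38
position: [0.4041, -0.2595, 0.0279]
ee_rot: [-0.048, 0.067, 0.997, -0.01]
wrist_force: [-5.3, 6.4, 33.1]
gripper_width: 0.0073
```

Emit:
{"api": "arm_command", "payload": {"commands": [[[0,0,0],0],[[0,0,0],0],[[0,0,0],0],[[0,0,0],0],[[0,0,0],0]], "claw": 0.6}}

```text
time_s: 33.0
position: [0.4043, -0.2599, 0.0283]
ee_rot: [-0.048, 0.067, 0.997, -0.01]
wrist_force: [0.1, 0.0, -0.7]
gripper_width: 0.0683
```

Emit:
{"api": "arm_command", "payload": {"commands": [[[3,0,-30],0],[[4,0,-45],0],[[4,0,-45],0]]}}

```text
time_s: 33.38
position: [0.4028, -0.2551, 0.1487]
ee_rot: [-0.051, 0.067, 0.996, -0.008]
wrist_force: [0.5, -0.1, -0.0]
gripper_width: 0.0685
```

```bash
python3 go.py .652 -.1427 .13 57.5
```

```text
t 33.52 q6 -0.53 pos [ 0.4044 -0.2563  0.1494] yaw 82.4 tilt 5.67 w 0.0681 F [-0.6 -0.4 -0.5]
twist rad 0.434 shift now [-230.7  146.    -6.3] shift after twist [-148.   229.5   -6.3]
```

Emit:
{"api": "arm_command", "payload": {"commands": [[[0,0,-5],0.145],[[0,0,0],0.145],[[0,0,0],0.145]]}}

```text
time_s: 33.9
position: [0.4035, -0.2552, 0.1515]
ee_rot: [-0.047, 0.286, 0.957, -0.019]
wrist_force: [-0.3, -0.2, -0.6]
gripper_width: 0.0685
```

Emit:
{"api": "arm_command", "payload": {"commands": [[[-24,38,0],0],[[-30,48,0],0],[[-30,48,0],0],[[-30,45,0],0],[[-20,30,0],0]]}}

```text
time_s: 34.52
position: [0.6312, -0.1524, 0.119]
ee_rot: [-0.052, 0.29, 0.955, -0.019]
wrist_force: [0.3, -1.0, -1.1]
gripper_width: 0.0683
```

```bash
python3 go.py .652 -.1427 .06 57.5
```

```text
t 34.67 q6 0.26 pos [ 0.6301 -0.1526  0.1187] yaw 56.5 tilt 6.35 w 0.0684 F [-1.5  0.5 -1.2]
twist rad -0.018 shift now [-17.8  24.2  55.9] shift after twist [-18.2  23.9  55.9]
```

Emit:
{"api": "arm_command", "payload": {"commands": [[[-18,24,10],-0.018],[[0,0,25],0],[[-1,0,20],0]]}}

```text
time_s: 35.05
position: [0.6512, -0.1451, 0.0585]
ee_rot: [-0.053, 0.281, 0.958, -0.019]
wrist_force: [-0.4, -0.0, 1.0]
gripper_width: 0.0684
```

```bash
python3 go.py .6515 -.1427 .023 57.5
```

```text
t 35.2 q6 0.26 pos [ 0.6508 -0.145   0.059 ] yaw 57.4 tilt 6.51 w 0.068 F [ 0.3  0.7 -0.4]
twist rad -0.002 shift now [-2.7  4.7 35.7] shift after twist [-2.7  4.7 35.7]
```

Emit:
{"api": "arm_command", "payload": {"commands": [[[-2.5,4.5,6],0],[[0,0,15],0],[[0,0,14],0]]}}

```text
time_s: 35.58
position: [0.6528, -0.1438, 0.0246]
ee_rot: [-0.051, 0.282, 0.958, -0.019]
wrist_force: [-0.3, 0.2, 0.1]
gripper_width: 0.0682
```

```bash
python3 go.py .6515 -.1427 .023 57.5;  python3 -c "
from h import *
from bench import imaging
g=imaging.grab_frame('side')
crop(g,400,210,150,112,5,'pics/t5.png')"
```

```text
t 35.73 q6 0.27 pos [ 0.652  -0.1435  0.0244] yaw 57.3 tilt 6.39 w 0.0682 F [-0.4 -0.5 -0.4]
twist rad -0.003 shift now [0.7 0.5 1.4] shift after twist [0.7 0.5 1.4]
```

View pics/t5.png

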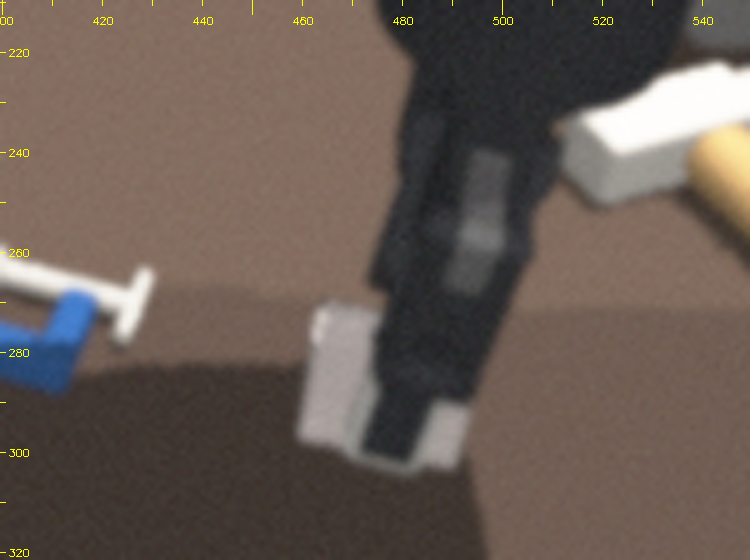

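The near finger stands outside the leg at (480,295), so the jaws straddle it. I'll close and lift.

Emit:
{"api": "arm_command", "payload": {"commands": [[[0,0,0],0],[[0,0,0],0],[[0,0,0],0],[[0,0,0],0],[[0,0,0],0]], "claw": -1}}

```text
time_s: 36.4
position: [0.6543, -0.1426, 0.0283]
ee_rot: [-0.05, 0.282, 0.958, -0.017]
wrist_force: [-0.1, 2.9, 3.2]
gripper_width: 0.0073
```

Emit:
{"api": "arm_command", "payload": {"commands": [[[0,0,0],0],[[0,0,0],0],[[0,0,0],0],[[0,0,0],0]]}}

```text
time_s: 36.9
position: [0.6544, -0.1426, 0.0285]
ee_rot: [-0.05, 0.282, 0.958, -0.017]
wrist_force: [-0.3, 0.5, 1.7]
gripper_width: 0.0072
```

Emit:
{"api": "arm_command", "payload": {"commands": [[[4,-2,-35],0],[[5,-3,-50],0],[[0,0,-40],0],[[0,0,0],-0.18],[[0,0,0],-0.18]]}}

```text
time_s: 37.52
position: [0.6566, -0.1419, 0.1562]
ee_rot: [-0.054, 0.101, 0.993, -0.008]
wrist_force: [-0.0, 0.1, -0.4]
gripper_width: 0.0072
```

```bash
python3 go.py .5428 -.3193 .14 82.5
```

```text
t 37.67 q6 -0.09 pos [ 0.6565 -0.1419  0.1558] yaw 77.9 tilt 6.24 w 0.0072 F [-0.3  0.1 -0.2]
twist rad -0.08 shift now [  71.4 -196.8   29. ] shift after twist [  86.9 -190.5   29. ]
```

Emit:
{"api": "arm_command", "payload": {"commands": [[[16,-36,3],-0.08],[[23,-50,4],0],[[23,-50,4],0],[[18,-38,4],0]]}}

```text
time_s: 38.17
position: [0.5481, -0.3028, 0.1511]
ee_rot: [-0.055, 0.072, 0.996, -0.007]
wrist_force: [0.9, -1.3, -1.1]
gripper_width: 0.0069
```

```bash
python3 go.py .5428 -.3193 .06 82.5
```

```text
t 38.33 q6 -0.44 pos [ 0.5482 -0.3028  0.1511] yaw 81.7 tilt 6.34 w 0.0072 F [ 0.6  0.8 -0.1]
twist rad -0.014 shift now [ -7.  -15.2  91.2] shift after twist [ -6.8 -15.3  91.2]
```

Emit:
{"api": "arm_command", "payload": {"commands": [[[-4,-15,25],-0.014],[[-3,0,40],0],[[-1,0,25],0]]}}

```text
time_s: 38.7
position: [0.5471, -0.3184, 0.0605]
ee_rot: [-0.053, 0.07, 0.996, -0.007]
wrist_force: [-0.6, 0.2, -1.3]
gripper_width: 0.0074
```

```bash
python3 go.py .5428 -.3193 .033 82.5
```

```text
t 38.85 q6 -0.47 pos [ 0.5468 -0.3183  0.0614] yaw 82.2 tilt 6.15 w 0.007 F [-0.3  0.2 -0.4]
twist rad -0.006 shift now [ 0.8 -1.  28.7] shift after twist [ 0.8 -0.9 28.7]
```

Emit:
{"api": "arm_command", "payload": {"commands": [[[1,-1,14],-0.006],[[0,0,11],0],[[0,0,5],0]]}}

```text
time_s: 39.22
position: [0.5446, -0.3197, 0.0327]
ee_rot: [-0.051, 0.066, 0.996, -0.008]
wrist_force: [-0.1, -0.5, -0.5]
gripper_width: 0.0073
```

```bash
python3 go.py .5428 -.3193 .0315 82.5;  python3 -c "
from h import *
from bench import imaging
g=imaging.grab_frame('side')
crop(g,290,330,220,140,3.6,'pics/t6.png')"
```

```text
t 39.38 q6 -0.48 pos [ 0.5446 -0.3198  0.0331] yaw 82.5 tilt 5.96 w 0.0071 F [ 1.1 -0.2 -1.2]
twist rad -0.0 shift now [1.6 0.3 1.8] shift after twist [1.6 0.3 1.8]
```

View pics/t6.png

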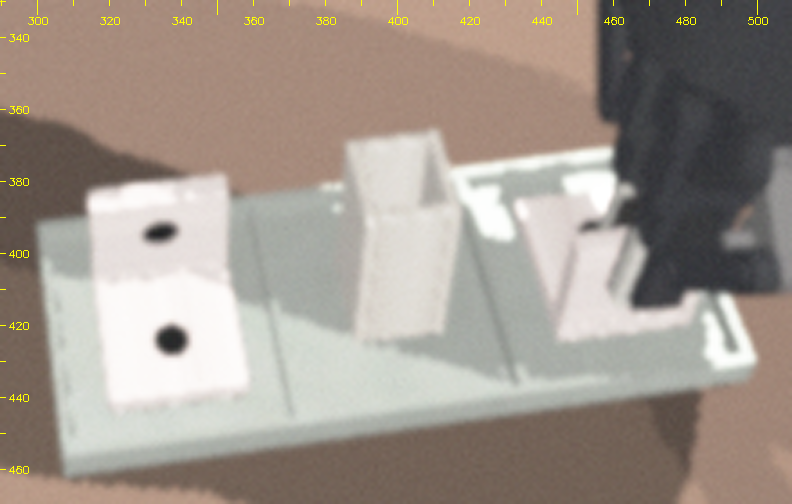

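The second bracket is inside the far bay (460,410 in image pixels), just above the floor. The first stands free and flat in the near bay. I'll lower, release and lift away.

Emit:
{"api": "arm_command", "payload": {"commands": [[[1,0,2],0],[[0,0,1.5],0]]}}

```text
time_s: 39.67
position: [0.5437, -0.3202, 0.0305]
ee_rot: [-0.051, 0.066, 0.996, -0.008]
wrist_force: [-0.6, -1.3, -1.1]
gripper_width: 0.0071
```

Emit:
{"api": "arm_command", "payload": {"commands": [[[0,0,0],0],[[0,0,0],0],[[0,0,0],0],[[0,0,0],0],[[0,0,0],0]], "claw": 0.6}}

```text
time_s: 40.3
position: [0.544, -0.3204, 0.031]
ee_rot: [-0.05, 0.066, 0.997, -0.008]
wrist_force: [0.4, -0.2, 0.1]
gripper_width: 0.0681
```

Emit:
{"api": "arm_command", "payload": {"commands": [[[3,0,-30],0],[[4,0,-45],0],[[4,0,-45],0],[[-30,30,-40],0],[[-50,30,-20],0]]}}

```text
time_s: 40.92
position: [0.6366, -0.269, 0.2066]
ee_rot: [-0.052, 0.069, 0.996, -0.008]
wrist_force: [0.9, -1.0, -0.7]
gripper_width: 0.0682
```

Emit:
{"api": "arm_command", "payload": {"commands": [[[0,60,0],0],[[0,60,0],0],[[0,60,0],0],[[0,50,0],0],[[0,0,0],0]]}}

```text
time_s: 41.55
position: [0.6743, -0.0332, 0.2006]
ee_rot: [-0.049, 0.068, 0.996, -0.008]
wrist_force: [0.3, -1.2, 0.2]
gripper_width: 0.0684
```

```bash
python3 go.py .5428 -.3193 .0315 82.5;  python3 -c "
from h import *
from bench import imaging
g=imaging.grab_frame('side'); pickle.dump(g,open('s9.pkl','wb'))
cv2.imwrite('pics/s9.png',g['image'][:,:,::-1])
g=imaging.grab_frame('top'); pickle.dump(g,open('t9.pkl','wb'))
crop(g,420,170,90,135,4.4,'pics/t9.png'); crop(g,150,185,90,135,4.4,'pics/t9b.png')
cv2.imwrite('pics/t9c.png',np.hstack([cv2.imread('pics/t9.png'),cv2.imread('pics/t9b.png')]))"
```

```text
t 41.7 q6 -0.01 pos [ 0.6741 -0.0377  0.2007] yaw 82.0 tilt 5.67 w 0.0683 F [ 0.6  0.1 -0.2]
twist rad -0.009 shift now [  73.5 -293.   184.2] shift after twist [  76.  -292.3  184.2]
```

View pics/s9.png

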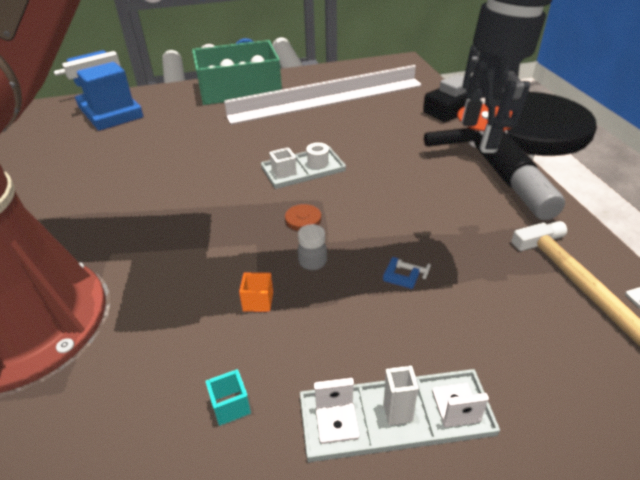

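View pics/t9c.png

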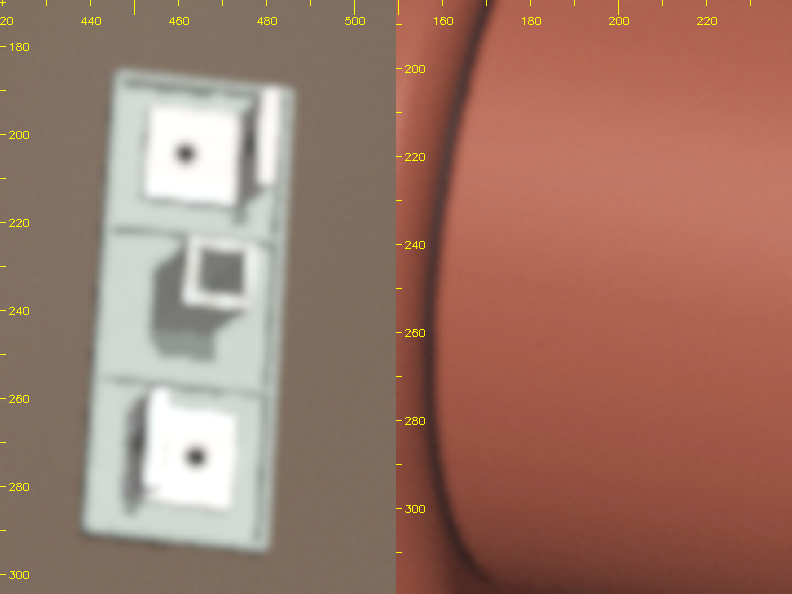

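Both trays hold the right parts. In the side view the clamp (405,272), jar (312,248) and discs (303,217) are where they started. I'll do one numeric check, then hand in.

```bash
python3 - <<'E'
from h import *
t=load("t9.pkl"); s=load("s9.pkl")
p=lambda x,y,z:ray(t,(420+x/4.4-.5,170+y/4.4-.5),z)[:2]
def fr(P,c,a): a=np.radians(a); d=P-np.array(c); return (1e3*np.array([d@[np.cos(a),np.sin(a)],d@[-np.sin(a),np.cos(a)]])).round(1)
T3=([.473,-.289],-7.5); T2=([.4915,.278],8.5)
print("tall",fr(p(218,271,.073),*T3))
# foot outer-edge midpoint and leg-top midpoint -> origin = edge + 25/46*(leg-edge)
for n,e,l in (("far",(146,150),(269,136)),("near",(235,458),(157,438))):
    E,L=p(*e,.011),p(*l,.053); print(n,"leg",fr(L,*T3),"edge",fr(E,*T3),"origin",fr(E+25/46*(L-E),*T3))
print("short(side)",fr(ray(s,(283,156),.043)[:2],*T2),"collar(side)",fr(ray(s,(318,150),.039)[:2],*T2))
from bench import workorder
print(workorder.sign_off())
E
```

```text
tall [2.4 4.7]
far leg [ 73.6 -19.9] edge [73.2 26.7] origin [73.4  1.3]
near leg [-72.3  22.2] edge [-70.5 -24.5] origin [-71.5   0.9]
short(side) [-40.5  -7.9] collar(side) [ 31.9 -10.4]
the job is handed in; nothing more can be done
None
```

Both weld kits are made up and the job is handed in at about 42 s of the 131 s allowed. sign_off gave no verdict.

**Three-bay tray:** the tall tube is in the middle bay, with one bracket standing on its foot in each end bay. My last top-view readings put the tube about 2 mm along and 5 mm across from its bay centre, and each bracket within about 2 mm.

**Two-bay tray:** the short tube and the collar have a bay each. The last side view puts them about 4–5 mm along and 8–10 mm across from centre, within the 24 and 26 mm limits. The arm hid this tray from the top camera, so I could not confirm those figures there. The arm's own position at release suggests they are closer to centre, within a few millimetres.

**Standing and bystanders:** all five parts look upright and flat on the floor and are released. That is judged by eye from the pictures, not measured. The clamp, jar and discs are in the same place in the side view as at the start.

**What went off:**
- **Tool tilt:** the tool drifted to about 6° during the moves. The parts set down square when released.
- **Press on the collar:** it peaked at 58 N at the wrist, under the 120 N limit.
- **Last bracket:** I felt no contact before letting go, so it may have dropped up to about 1 mm onto the floor.

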